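Packing two miniature-garden sets

ROBOT

A 6-joint arm with a two-finger parallel gripper is mounted at the origin on the work surface. World frame = base frame: x ahead of the robot, y to its left, z up, the work surface at z = 0. Lengths are in mm, angles in degrees, forces in N, time in s.
With the tool pointing down it reaches from about 300 to 850 mm from the base axis. Payload 4.2 kg.
Tool frame: the origin (TCP) lies midway between the tips of the shut fingers; the grasp point (between the pads) lies env.hold_point_z behind it (env.hold_point_z is the distance from the TCP to the grasp point, in mm); z points along the fingers, y is the line along which they close (so a half turn about z gives the same grasp; the last joint's range is limited). The gripper opens to 91 mm and grips with 3 to 60 N. Pads are 32 mm wide; open, the fingers measure 118 mm over their backs; the gripper's body (76 mm by 178 mm) begins 60 mm behind the grasp point.
Start: joints at [-1.146, 18.312, 89.639, -0, 72.044, -1.146], TCP at [575.016, 0, 213.976] pointing down, gripper open.
Joint ranges: [-177.97, 177.97], [-48.28, 115.42], [12.27, 149.76], [-77.06, 257.06], [2.81, 150.46], [-146.56, 146.56]. Speed limits (degrees/s): [147.25, 147.25, 180, 180, 180, 180].

INTERFACE

Orientations are given as [roll, pitch, yaw] about the fixed x, y, z axes, in that order (R = Rz(yaw) Ry(pitch) Rx(roll)).
In Python, from workcell import env, viewer, spotter gives the robot as it stands.
- The arm moves only by the tool apply_moves, never from a script. Its arguments are lists of equal length, an entry for each row: "delta_pos": the shift along the world's x, y, z normalised to -1 to 1, where 1 is 120 mm, a list of three; "rot": the turn, a rotation vector about the world's x, y, z normalised to -1 to 1, where 1 is 1.5 rad, a list of three; "hand": the opening, from 0 (shut) to 1 (fully open). A call has 1 to 10 rows; each row is the pose to reach, as a shift and turn from the pose commanded when the call began; what a row does not reach only later rows make up. A row lasts 1/12 s, in which the tool goes at most 41.7 mm and 7.16 degrees, less where a joint would pass 70% of its speed; a pose out of reach is approached as far as the arm can. A call with a number of a shift or a turn outside -1 to 1 is refused whole. A call with a gripper value outside its range is refused whole. The fingers move at their own pace and stop on an object; "newtons" is the grip in N (left out, the last holds). Time passes only in rows, so rows that repeat a pose let the fingers close. It gives the time, the measured TCP pose, the force, the opening and the grip force at its end, in the units of the state.
- env.state(): the state, without advancing time (a new reading comes with each control period).
- viewer.grab_frame(name): name is "scene" or "side" or "wrist"; returns a dict with "pixels" (420x560x3 uint8, red, green, blue), "camera_matrix" (3x3 intrinsics, pixels), "R" (3x3) and "t" (3): a world point X has camera coordinates R X + t; the wrist camera has in their place "mount" (4x4, takes a point from camera to tool coordinates, whose origin is the TCP and whose axes are the flange's). Camera axes: x right, y down, z forward; pixel columns grow to the right and rows downward; lengths in mm; the calibration is good to about 2 mm. A picture is of the moment at which its call begins: read the wrist's pose just before it. There is no depth.
- env.job_done(): hands the job in; it is judged then, once.
Trained networks look in a picture, given as the dict that the camera call returned (one of the last four; its "shot" number tells which), for a name from the list of things; names that differ only in an ending like _2 or _b are one class to them, and where a whole thing is asked for, a point or a joint stands for the part that bears it (a point fixed in the world has none). Each returns a list of dicts, best first, with "score" (0 to 1); they miss things now and then, are a little off and sometimes report something else, mostly with a low value. They report only what shows in the picture. A call takes as long as a camera call.
- spotter.trace(picture, query): "mask" (420x560 bool, what is visible of it) and "box" ([centre column, centre row, width, height] in pixels, round what is visible of it).
- spotter.landmark_of(picture, query): "position" ([column, row] in pixels: a listed point, or the origin of a listed thing).
The state is a dict: "time_s": time; "qpos": joint angles; "qvel": joint speeds; "effort": joint torques, N m; "ee_pos": TCP position; "ee_rot": TCP orientation; "force": force on the tool from outside, world axes, zero at the start; "torque": the same for the moment, N m; "gripper_width": finger opening in mm; "gripper_force": force on a finger pad.
Only numpy, scipy, OpenCV 4.12 (cv2) and the standard library are available. Lean on these libraries where they do the work, as an engineer would, in place of code of your own. Each camera call takes 0.05 s, during which the arm holds its last target. There are 200 camera calls.

TASK

Make up the two miniature-garden sets for packing, standing each piece upright inside its nest. In the longer tray with three nests: the square pot in the large end nest, the cottage in the middle nest and the standing figure in the small end nest; in the shorter tray with two nests: the round drum pot in the large nest and the seated fisherman in the small one. The pieces are brittle, so set them down gently rather than dropping them, and leave the bridge, the lidded jar and the shallow pot where they stand.

Things in the scene. Friction and masses are not known exactly. Their poses are not given: they have to be found in the camera images.
- long_tray: Longer packing tray of pale moulded pulp, 90 x 214 mm, 14 mm high, fixed to the table. Origin: centre of its underside; y runs along its length, x across it, z up. Three rectangular nests in a row on its centre line (x = 0), each sunk 10 mm from the 14 mm high land (nest floors 4 mm above the table): large nest 72 x 72 mm centred at y = +62 mm; middle nest 64 mm (x) by 56 mm (y) centred at y = -11 mm; small nest 50 x 50 mm centred at y = -73 mm. Land 9 mm wide between nests.
- short_tray: Shorter packing tray of the same pulp, 90 x 159 mm, 14 mm high, fixed to the table. Origin: centre of its underside; y along its length, x across, z up. Two nests on its centre line (x = 0), floors 4 mm above the table, 10 mm deep: large nest 72 x 72 mm centred at y = +34.5 mm; small nest 60 x 60 mm centred at y = -40.5 mm.
- square_pot_mid (a point): Square glazed miniature pot, open at the top: 50 x 50 mm, 54 mm high, flat upright sides square to its x and y axes, walls 4.5 mm, four small feet, about 120 g. Given: its centre, half-way up; z axis up. 
- round_pot_mid (a point): Round glazed drum-shaped miniature pot with two rows of studs, open at the top: 54 mm diameter (foot 47 mm, mouth 51 mm), 54 mm high, about 120 g. Given: its centre, half-way up; z axis up. 
- standing_figure_mid (a point): Red-glazed standing figure of a bearded man with a hair knot: 72 mm high, round base 30 mm across, 32 mm wide over the flat outer sides of the sleeves (along its y; sleeves 22 to 51 mm up), about 28 mm deep along x; faces its -x. About 60 g. Best held across the sleeves (fingers closing along its y) at its centre height. Given: its centre, half-way up; z axis up. 
- seated_figure_mid (a point): Red-glazed man in a conical straw hat seated on a grey rock: 66 mm high, rock 40 mm across at the foot, 38 mm wide over the flat sides of the sleeves (along its y; 25 to 47 mm up); faces its -x. About 70 g. Best held across the sleeves (fingers closing along its y) at or a little above its centre height. Given: its centre, half-way up; z axis up. 
- cottage_mid (a point): Clay cottage with a ridged grey tiled roof: 64 mm high to the ridge, ridge along its y; flat upright gable ends 44 mm apart along y, walls 34 mm apart along x (eaves 41 mm). About 90 g. Best held by the two gable ends (fingers closing along its y), at its centre height. Given: its centre, half-way up; z axis up. 
- bridge_mid (a point): Clay arched footbridge with railings, 88 mm long along its y, 30 mm wide, 32 mm high. Not wanted: stays where it is. Given: its centre, half-way up; z axis up. 
- jar_mid (a point): Glazed round-bellied jar, closed by a lid with a knob, 44 mm diameter, 62 mm high. Not wanted: stays where it is. Given: its centre, half-way up; z axis up. 
- shallow_pot_mid (a point): Shallow oblong glazed pot, open at the top, 74 mm long along its y, 52 mm wide, 22 mm high. Not wanted: stays where it is. Given: its centre, half-way up; z axis up. 

How it is judged:
By the outcome, as a careful person would: the job done as asked, in the order asked, and still so for the second after the job is handed in, with the robot touching nothing.
It also fails if it takes over 112 s, if anything falls off the work surface, if the arm or the gripper's body presses on something with over 40 N, if the wrist force passes 120 N, or if a joint passes its speed limit or range.

## Working session

There is one attempt and no reset: what is moved stays moved. The work goes in short steps, Python scripts to look and compute and a tool call to move; the robot and the scene stay as the last step left them, time stands still between calls to the robot, and variables do not carry over. Pictures are saved under pics/ and viewed, at most 14 in all, crops included, and the job is handed in when it is done.

Besides the shell and the picture viewer there is one more tool, called after "Emit:" as name(argument=value, ...) on one line, values as JSON. apply_moves: Moves the arm, as the interface text tells. Its arguments: {"type":"object","properties":{"delta_pos":{"type":"array"},"rot":{"type":"array"},"hand":{"type":"array"},"newtons":{"type":"number"}},"required":["delta_pos","rot","hand"]}

```bash
ls; mkdir -p pics; cat > h.py <<'E'
import numpy as np, cv2
from scipy.spatial.transform import Rotation as Rn
from workcell import env, viewer, spotter
def grab(n):
    st=env.state(); p=viewer.grab_frame(n)
    if n=="wrist":
        M=np.array(p["mount"]); Rt=Rn.from_euler('xyz',st["ee_rot"],degrees=True).as_matrix()
        Rc=Rt@M[:3,:3]; c=Rt@M[:3,3]+np.array(st["ee_pos"]); p["Rw"]=Rc.T; p["tw"]=-Rc.T@c
    else: p["Rw"]=np.array(p["R"]); p["tw"]=np.array(p["t"])
    return p
def save(p,f): cv2.imwrite(f,cv2.cvtColor(p["pixels"],cv2.COLOR_RGB2BGR))
def ray(p,uv):
    d=p["Rw"].T@np.linalg.inv(p["camera_matrix"])@np.array([uv[0],uv[1],1.]); return -p["Rw"].T@p["tw"],d/np.linalg.norm(d)
def at_z(p,uv,z):
    c,d=ray(p,uv); return c+d*(z-c[2])/d[2]
def tri(rs):
    A=sum(np.eye(3)-np.outer(d,d) for c,d in rs); b=sum((np.eye(3)-np.outer(d,d))@c for c,d in rs); return np.linalg.solve(A,b)
def proj(p,X):
    q=p["camera_matrix"]@(p["Rw"]@np.array(X)+p["tw"]); return q[:2]/q[2]
H=dict(long_tray=0,short_tray=0,square_pot_mid=27,round_pot_mid=27,standing_figure_mid=36,seated_figure_mid=33,cottage_mid=32,bridge_mid=16,jar_mid=31,shallow_pot_mid=11)
E
python3 - <<'E'
from h import *
print(env.hold_point_z, env.state())
ps={n:grab(n) for n in("scene","side","wrist")}
for n,p in ps.items(): save(p,f"pics/{n}0.png"); print(n,(-p["Rw"].T@p["tw"]).round())
for q,z in H.items():
    for n,p in ps.items():
        r=spotter.landmark_of(p,q)
        for x in r[:2]: print(q,n,round(x["score"],2),np.round(x["position"],1),at_z(p,x["position"],z).round(1)[:2])
E
```

```text
pics
18.8 {'time_s': 0.0, 'qpos': array([-1.14391904e+00,  1.83521747e+01,  8.97066405e+01, -1.89475786e-03,
        7.20444780e+01, -1.14543245e+00]), 'qvel': array([ 0.03304191,  0.1226532 ,  0.08928833, -0.0233578 ,  0.03739662,
       -0.03672794]), 'effort': array([-5.01459035e-04, -4.12465632e+01, -2.31973493e+01,  7.28826877e-02,
        4.58198413e-02, -1.41870069e-04]), 'ee_pos': array([5.74488332e+02, 2.04585997e-02, 2.13113354e+02]), 'ee_rot': array([-1.79896691e+02, -2.63795754e-04,  9.00020989e+01]), 'force': array([ 0.5362608 , -0.24638228,  0.96550345]), 'torque': array([ 0.02190932, -0.01602077,  0.0352931 ]), 'gripper_force': 0.0, 'gripper_width': 91.0875812048899}
scene [958. 285. 845.]
side [   8. -584.  905.]
wrist [573.  67. 383.]
long_tray scene 0.63 [333.3 226.4] [475.5 134.5]
long_tray side 0.72 [207.4 204.5] [473.9 129.3]
long_tray side 0.27 [319.1 206.1] [653.2 -48.3]
short_tray scene 0.63 [247.6 179.4] [ 478.3 -127.1]
short_tray side 0.59 [290.8 267.5] [ 487.1 -125.6]
short_tray wrist 0.87 [199.  299.1] [ 485.2 -124.3]
square_pot_mid scene 0.68 [179.1 204.2
[... 480 characters left out ...]
scene 0.68 [332.5 293.1] [640.  221.3]
seated_figure_mid side 0.59 [237.7 140.3] [644.8 219.4]
cottage_mid scene 0.82 [428.1 252.1] [430.6 353.9]
cottage_mid side 0.91 [129.  154.1] [425.  360.9]
cottage_mid side 0.15 [234.3 142.1] [635.1 221. ]
cottage_mid wrist 0.6 [358.2 113.2] [647.1  76.8]
bridge_mid scene 0.57 [163.3 160.8] [ 565.4 -345.2]
bridge_mid side 0.7 [410.4 311.4] [ 570.1 -361.3]
jar_mid side 0.59 [318.8 206.7] [629.4 -67.4]
jar_mid side 0.24 [377.9 241.4] [ 646.8 -217.7]
jar_mid wrist 0.95 [331.4 261.8] [627.8 -67.7]
shallow_pot_mid scene 0.91 [398.9 294.2] [550.8 342.5]
shallow_pot_mid side 0.62 [178.8 137.5] [560.5 350. ]
shallow_pot_mid side 0.5 [127.4 155.6] [429.2 381.7]
```

```bash
python3 - <<'E'
import cv2
a=cv2.imread('pics/scene0.png');b=cv2.imread('pics/side0.png')
cv2.imwrite('pics/scene0b.png',cv2.resize(a[90:330,130:470],(800,565),interpolation=cv2.INTER_CUBIC))
cv2.imwrite('pics/side0b.png',cv2.resize(b[100:380,80:440],(771,600),interpolation=cv2.INTER_CUBIC))
E
```

```text
(no output)
```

View pics/scene0b.png

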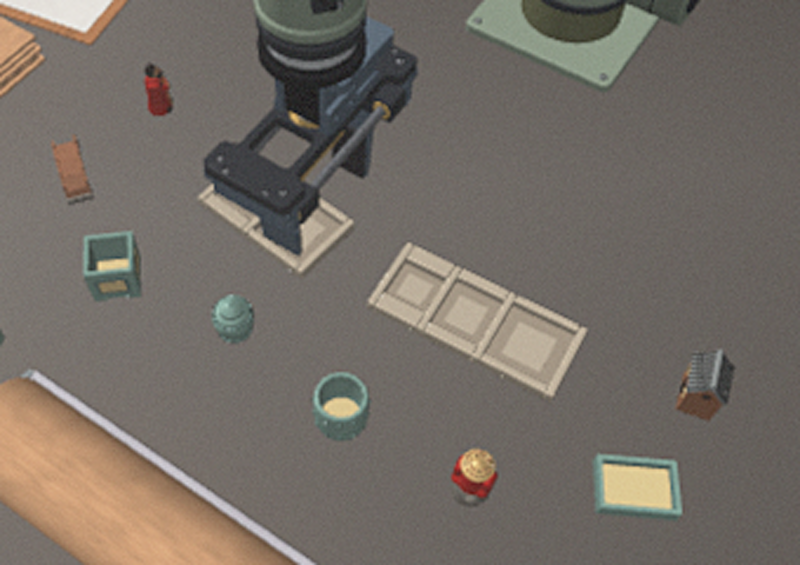

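View pics/side0b.png

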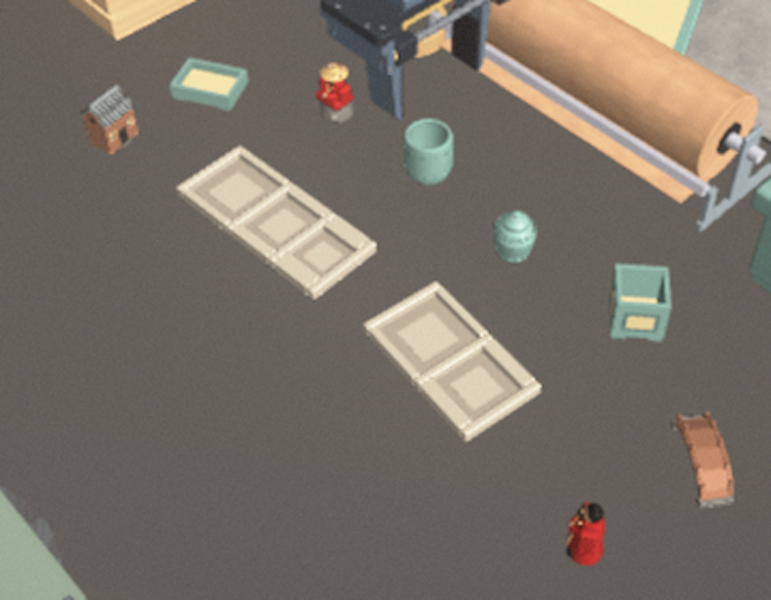

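View pics/wrist0.png

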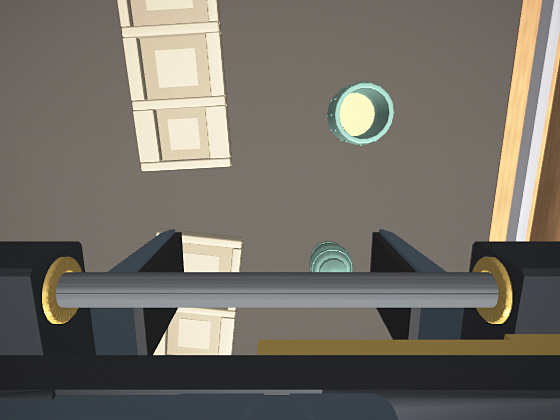

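The scene view shows the long tray (large nest toward +y), with the cottage, shallow pot and fisherman on the left. The square pot, bridge and standing figure are on the right. In the side view both trays are unobstructed, and the wrist view agrees with both. Next I fit the yaws from silhouettes.

```bash
cat >> h.py <<'E'
from scipy.optimize import minimize
def hullmask(p,pts):
    uv=np.array([proj(p,x) for x in pts]); m=np.zeros(p["pixels"].shape[:2],np.uint8)
    cv2.fillConvexPoly(m,cv2.convexHull((uv*16).astype(np.int32)).reshape(-1,2),255,cv2.LINE_AA,4); return m/255.
def box(lx,ly,z0,z1): return np.array([[sx*lx/2,sy*ly/2,z] for sx in(-1,1) for sy in(-1,1) for z in(z0,z1)])
COT=np.vstack([box(34,44,0,36),box(41,44,36,38),[[0,22,64],[0,-22,64]]])
SH=dict(long_tray=box(90,214,0,14),short_tray=box(90,159,0,14),square_pot_mid=box(50,50,0,54),cottage_mid=COT)
def fit(vs,name,x0,yaws):
    # vs: list of (picture, mask); returns x,y,yaw
    best=None
    def cost(v):
        R=Rn.from_euler('z',v[2],degrees=True).as_matrix(); P=SH[name]@R.T+[v[0],v[1],0]; c=0
        for p,m in vs:
            h=hullmask(p,P); c+=1-np.minimum(h,m).sum()/np.maximum(h,m).sum()
        return c
    for y in yaws:
        r=minimize(cost,[*x0,y],method='Nelder-Mead',options=dict(initial_simplex=[[x0[0],x0[1],y],[x0[0]+8,x0[1],y],[x0[0],x0[1]+8,y],[x0[0],x0[1],y+12]],xatol=.05,fatol=1e-4))
        if best is None or r.fun<best.fun: best=r
    return best.x.round(1),round(best.fun,3)
E
python3 - <<'E'
from h import *
X0=dict(long_tray=(475,132),short_tray=(485,-125),square_pot_mid=(651,-212),cottage_mid=(428,357))
ps={n:grab(n) for n in("scene","side")}
for q,x0 in X0.items():
    vs=[]
    for n,p in ps.items():
        if q=="short_tray" and n=="scene": continue
        for r in spotter.trace(p,q)[:1]:
            print(q,n,round(r["score"],2),np.round(r["box"])); vs.append((p,r["mask"].astype(float)))
    for v in vs: print("  single",fit([v],q,x0,range(-40,45,20) if q!="cottage_mid" else range(-80,91,20)))
    print("  joint",fit(vs,q,x0,range(-40,45,20) if q!="cottage_mid" else range(-80,91,20)))
E
```

```text
long_tray scene 0.92 [334. 226.  92.  64.]
long_tray side 0.98 [208. 205.  94.  70.]
  single (array([475.9, 129.7,   4. ]), np.float64(0.083))
  single (array([475.2, 131. ,   2.9]), np.float64(0.05))
  joint (array([475.4, 131. ,   3.3]), np.float64(0.135))
short_tray side 0.96 [292. 269.  85.  80.]
  single (array([ 483.4, -124.1,   -6.5]), np.float64(0.068))
  joint (array([ 483.4, -124.1,   -6.5]), np.float64(0.068))
square_pot_mid scene 0.64 [181. 205.  26.  31.]
  single (array([ 647.8, -216.9,  -44.7]), np.float64(0.104))
  joint (array([ 647.8, -216.9,  -44.7]), np.float64(0.104))
cottage_mid scene 0.56 [431. 253.  24.  26.]
cottage_mid side 0.68 [130. 156.  30.  30.]
  single (array([426.1, 357.1, -81.8]), np.float64(0.103))
  single (array([427.2, 357.9, -80.4]), np.float64(0.1))
  joint (array([426.5, 357.3,  98.7]), np.float64(0.207))
```

Emit:
apply_moves(delta_pos=[[0.2,-0.33,0],[0.4,-0.67,0],[0.6,-1,0]], rot=[[0,0,0],[0,0,0],[0,0,0]], hand=[1,1,1])

```text
time_s: 2.35
ee_pos: [639.9, -108.0, 214.4]
ee_rot: [180.0, 0.0, 90.1]
force: [0.8, 0.1, -0.1]
gripper_width: 91.3
gripper_force: 0.0
```

Emit:
apply_moves(delta_pos=[[0,-0.33,0],[0,-0.67,0],[0,-1,0],[0,-1,0]], rot=[[0,0,0],[0,0,0],[0,0,0],[0,0,0]], hand=[1,1,1,1])

```text
time_s: 2.68
ee_pos: [638.7, -234.8, 213.1]
ee_rot: [-180.0, 0.2, 89.6]
force: [0.2, -0.1, -0.4]
gripper_width: 91.6
gripper_force: 0.0
```

Emit:
apply_moves(delta_pos=[[0,-0.3,0],[0,-0.4,0],[0,-0.4,0],[0,-0.4,0]], rot=[[0,0,0],[0,0,0],[0,0,0],[0,0,0]], hand=[1,1,1,1])

```text
time_s: 3.02
ee_pos: [639.2, -274.7, 213.7]
ee_rot: [-180.0, -0.1, 89.9]
force: [0.7, 0.9, 0.2]
gripper_width: 91.2
gripper_force: 0.0
```

```bash
cat > look.py <<'E'
import sys
from h import *
q,name=sys.argv[1],sys.argv[2]; st=env.state(); print(round(st["time_s"],2),st["ee_pos"].round(1),st["ee_rot"].round(1))
p=grab("wrist"); save(p,f"pics/{name}.png")
for r in spotter.landmark_of(p,q)[:2]: print("lm",round(r["score"],2),np.round(r["position"]),at_z(p,r["position"],H[q]).round(1))
for r in spotter.trace(p,q)[:1]:
    print("mask",round(r["score"],2),np.round(r["box"]),r["mask"].sum())
    if q in SH:
        x0=at_z(p,r["box"][:2],H[q])[:2]; print(fit([(p,r["mask"].astype(float))],q,x0,range(-80,91,20)))
E
python3 look.py square_pot_mid w1
```

```text
3.02 [ 639.2 -274.7  213.7] [-1.80e+02 -1.00e-01  8.99e+01]
lm 0.9 [286. 134.] [ 646.7 -216.3   27. ]
mask 0.67 [291. 133.  80.  81.] 3450
(array([ 649.2, -215.4,   41.2]), np.float64(0.03))
```

View pics/w1.png

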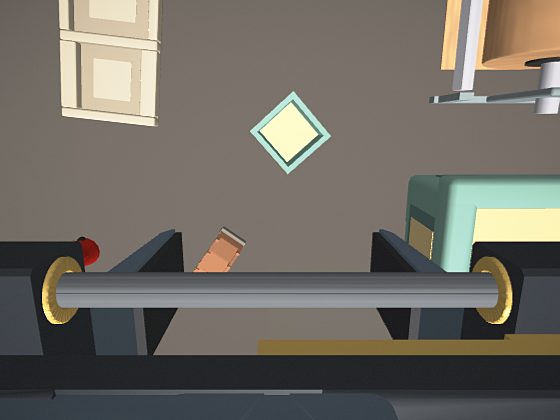

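The pot is at pixel (291,133), turned about 42°, which matches the fit. I'll approach, turn and grip.

Emit:
apply_moves(delta_pos=[[0.08,0.5,-0.3],[0.08,0.5,-0.6],[0.08,0.5,-0.8],[0.08,0.5,-0.8],[0.08,0.5,-0.8],[0.08,0.5,-0.8],[0.08,0.5,-0.8]], rot=[[0,0,0.489],[0,0,0.489],[0,0,0.489],[0,0,0.489],[0,0,0.489],[0,0,0.489],[0,0,0.489]], hand=[1,1,1,1,1,1,1])

```text
time_s: 3.75
ee_pos: [649.0, -213.5, 118.0]
ee_rot: [180.0, -0.0, 132.2]
force: [0.6, -0.1, 0.0]
gripper_width: 91.2
gripper_force: 0.0
```

Emit:
apply_moves(delta_pos=[[0,0,-0.25],[0,0,-0.5],[0,0,-0.75],[0,0,-0.87],[0,0,-0.87],[0,0,-0.87],[0,0,-0.87],[0,0,-0.87],[0,0,-0.87],[0,0,-0.87]], rot=[[0,0,0],[0,0,0],[0,0,0],[0,0,0],[0,0,0],[0,0,0],[0,0,0],[0,0,0],[0,0,0],[0,0,0]], hand=[1,1,1,1,0.3,0.3,0.3,0.3,0.3,0.3], newtons=15)

```text
time_s: 4.58
ee_pos: [649.6, -215.4, 15.0]
ee_rot: [179.9, 0.1, 132.0]
force: [0.1, 0.3, -0.1]
gripper_width: 53.9
gripper_force: 0.0
```

Emit:
apply_moves(delta_pos=[[0,0,0],[0,0,0],[0,0,0.05],[0,0,0.2],[0,0,0.4],[0,0,0.6],[0,0,0.8],[0,0,0.95],[0,0,1]], rot=[[0,0,0],[0,0,0],[0,0,0],[0,0,0],[0,0,0],[0,0,0],[0,0,0],[0,0,0],[0,0,0]], hand=[0.3,0.3,0.3,0.3,0.3,0.3,0.3,0.3,0.3])

```text
time_s: 5.33
ee_pos: [650.3, -215.8, 137.2]
ee_rot: [179.8, 0.3, 132.0]
force: [0.8, -0.2, -1.2]
gripper_width: 49.6
gripper_force: 15.0
```

Emit:
apply_moves(delta_pos=[[-0.1,0.15,0.1],[-0.2,0.4,0.3],[-0.3,0.65,0.5],[-0.4,0.9,0.65],[-0.5,1,0.65],[-0.5,1,0.65]], rot=[[0,0,-0.07],[0,0,-0.15],[0,0,-0.225],[0,0,-0.3],[0,0,-0.375],[0,0,-0.45]], hand=[0.3,0.3,0.3,0.3,0.3,0.3])

```text
time_s: 5.83
ee_pos: [586.8, -92.2, 212.6]
ee_rot: [-180.0, -0.1, 93.2]
force: [-0.1, -1.2, -1.4]
gripper_width: 50.0
gripper_force: 15.0
```

Emit:
apply_moves(delta_pos=[[-0.2,0.25,0],[-0.4,0.5,0],[-0.6,0.75,0],[-0.8,1,0],[-1,1,0]], rot=[[0,0,0],[0,0,0],[0,0,0],[0,0,0],[0,0,0]], hand=[0.3,0.3,0.3,0.3,0.3])

```text
time_s: 6.25
ee_pos: [466.9, 28.6, 210.6]
ee_rot: [-179.9, -0.2, 93.5]
force: [-0.2, -0.1, -1.2]
gripper_width: 50.0
gripper_force: 15.0
```

Emit:
apply_moves(delta_pos=[[0,0.2,0],[0,0.4,0],[0,0.5,0],[0,0.5,0]], rot=[[0,0,0],[0,0,0],[0,0,0],[0,0,0]], hand=[0.3,0.3,0.3,0.3])

```text
time_s: 6.58
ee_pos: [468.5, 86.5, 211.0]
ee_rot: [-179.9, -0.0, 93.5]
force: [0.0, 1.0, -0.4]
gripper_width: 50.0
gripper_force: 15.0
```

```bash
python3 look.py long_tray w2
```

```text
6.58 [468.5  86.5 211. ] [-179.9   -0.    93.5]
mask 0.59 [290. 126. 100. 189.] 16944
(array([473.2, 174.8,   3.4]), np.float64(0.174))
```

View pics/w2.png

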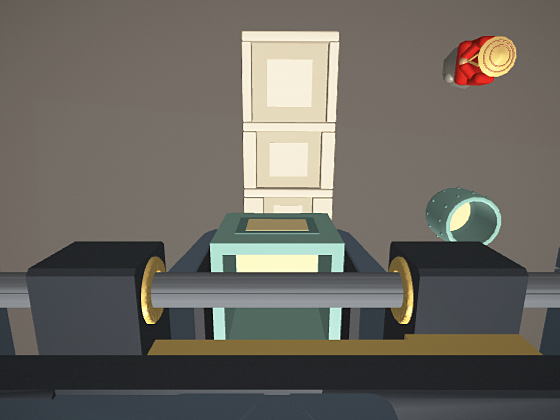

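```bash
python3 - <<'E'
from h import *
p=grab("wrist")
for uv in [(242,31),(338.5,31),(336.5,187),(243,121.5),(336.5,123)]: print(uv,at_z(p,uv,14).round(1))
g=cv2.cvtColor(p["pixels"],cv2.COLOR_RGB2BGR)[20:210,230:350]
cv2.imwrite("pics/w2c.png",cv2.resize(g,(378,598),interpolation=cv2.INTER_CUBIC))
E
```

```text
(242, 31) [427. 231.  14.]
(338.5, 31) [514.5 236.1  14. ]
(336.5, 187) [526.5  93.3  14. ]
(243, 121.5) [430.8 151.4  14. ]
(336.5, 123) [520.5 155.2  14. ]
```

View pics/w2c.png

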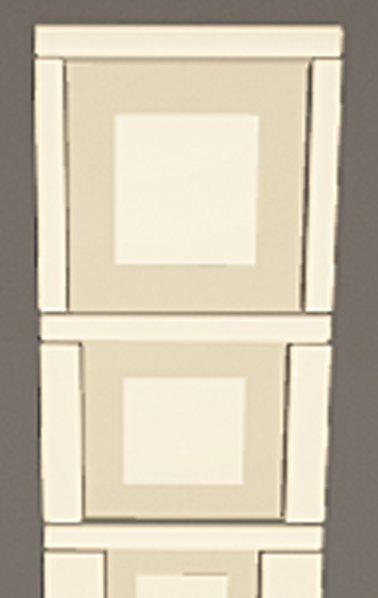

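```bash
python3 - <<'E'
from h import *
p=grab("wrist"); f=lambda a,b:at_z(p,(230+a/3.15-.3,20+b/3.15-.3),14)
# tray-frame corner -> crop pixel
C={(-45,107):(35,25),(45,107):(342,25),(-45,98):(36,57),(45,98):(341,57),(-45,26):(40,313),(45,26):(331,313),(-45,17):(42,342),(45,17):(330,342),(-45,-39):(45,522),(45,-39):(324,522),(-36,98):(65,58),(36,98):(309,58)}
A=np.array(list(C),float);B=np.array([f(*v)[:2] for v in C.values()])
for a,b in zip(A,B): print(a,b.round(1))
from scipy.spatial.transform import Rotation
M,_=cv2.estimateAffinePartial2D(A,B); print(M.round(3), np.hypot(M[0,0],M[1,0]),np.degrees(np.arctan2(M[1,0],M[0,0])))
print(env.state()["ee_pos"],env.state()["ee_rot"], [M@[0,y,1] for y in(62,-11,-73)])
E
```

```text
[-45. 107.] [425.9 233.7]
[ 45. 107.] [514.2 238.8]
[-45.  98.] [426.5 225.2]
[45. 98.] [514.7 230.3]
[-45.  26.] [430.3 153.5]
[45. 26.] [518.6 158.6]
[-45.  17.] [431.2 144.9]
[45. 17.] [519.1 150. ]
[-45. -39.] [434.2  89.4]
[ 45. -39.] [522.5  94.5]
[-36.  98.] [434.9 225.4]
[36. 98.] [505.5 229.5]
[[ 9.86000e-01 -5.70000e-02  4.76046e+02]
 [ 5.70000e-02  9.86000e-01  1.30718e+02]] 0.9873132605639603 3.306785093989168
[468.97535892  83.83934641 211.27274349] [-1.79965640e+02  3.29529206e-02  9.32907142e+01] [array([472.51507106, 191.8292353 ]), array([476.67245411, 119.87537079]), array([480.20338218,  58.76386943])]
```

The crop shows the tray's lands clearly (large nest corners around (65,58)–(309,58) in the crop), and the fit gives yaw 3.3° and a large nest at (472.4,192.5).

Emit:
apply_moves(delta_pos=[[0.03,0.3,0],[0.03,0.6,-0.1],[0.03,0.85,-0.25],[0.03,0.9,-0.5],[0.03,0.9,-0.75],[0.03,0.9,-1],[0.03,0.9,-1]], rot=[[0,0,0],[0,0,0],[0,0,0],[0,0,0],[0,0,0],[0,0,0],[0,0,0]], hand=[0.3,0.3,0.3,0.3,0.3,0.3,0.3])

```text
time_s: 7.42
ee_pos: [468.7, 190.7, 86.4]
ee_rot: [-179.3, 0.2, 93.3]
force: [-0.7, -0.9, -1.0]
gripper_width: 50.2
gripper_force: 15.0
```

Emit:
apply_moves(delta_pos=[[0,0,-0.15],[0,0,-0.35],[0,0,-0.5],[0,0,-0.56],[0,0,-0.59],[0,0,-0.605],[0,0,-0.615],[0,0,-0.615]], rot=[[0,0,0],[0,0,0],[0,0,0],[0,0,0],[0,0,0],[0,0,0],[0,0,0],[0,0,0]], hand=[0.3,0.3,0.3,0.3,0.3,0.3,0.3,0.3])

```text
time_s: 8.08
ee_pos: [473.3, 193.0, 18.8]
ee_rot: [179.9, -0.0, 93.3]
force: [-0.2, 0.2, -1.3]
gripper_width: 49.7
gripper_force: 15.0
```

Emit:
apply_moves(delta_pos=[[0,0,-0.005],[0,0,-0.01],[0,0,-0.01]], rot=[[0,0,0],[0,0,0],[0,0,0]], hand=[0.3,0.3,0.3])

```text
time_s: 8.33
ee_pos: [473.3, 193.1, 18.6]
ee_rot: [179.9, -0.0, 93.4]
force: [-2.1, -1.0, 9.8]
gripper_width: 50.1
gripper_force: 15.0
```

Emit:
apply_moves(delta_pos=[[0,0,0],[0,0,0],[0,0,0],[0,0,0],[0,0,0.25],[0,0,0.6],[0,0,0.9],[0,0,1]], rot=[[0,0,0],[0,0,0],[0,0,0],[0,0,0],[0,0,0],[0,0,0],[0,0,0],[0,0,0]], hand=[0.75,0.9,1,1,1,1,1,1])

```text
time_s: 9.0
ee_pos: [475.2, 193.9, 141.7]
ee_rot: [179.5, -0.2, 93.4]
force: [0.6, 0.3, -0.1]
gripper_width: 90.9
gripper_force: 0.0
```

Emit:
apply_moves(delta_pos=[[-0.1,0.2,0.2],[-0.25,0.45,0.4],[-0.35,0.7,0.55],[-0.35,0.8,0.65],[-0.35,0.8,0.65]], rot=[[0,0,0],[0,0,0],[0,0,0],[0,0,0],[0,0,0]], hand=[1,1,1,1,1])

```text
time_s: 9.42
ee_pos: [431.3, 292.1, 217.4]
ee_rot: [179.7, -0.2, 93.5]
force: [0.2, 0.2, 0.5]
gripper_width: 91.6
gripper_force: 0.0
```

```bash
python3 look.py cottage_mid w3
```

```text
9.42 [431.3 292.1 217.4] [179.7  -0.2  93.5]
lm 0.8 [276. 125.] [426.2 358.9  32. ]
mask 0.51 [312. 295.  55.  68.] 1582
(array([474.8, 169. ,  81. ]), np.float64(0.629))
```

View pics/w3.png

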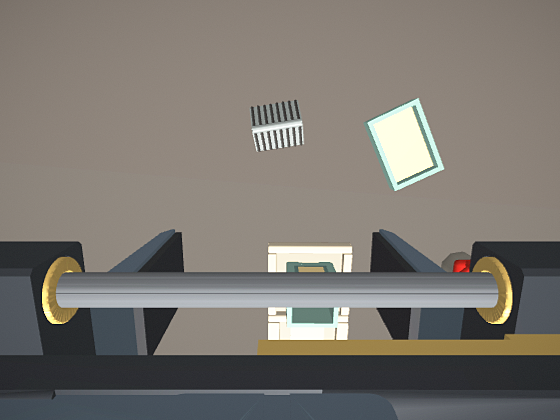

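The cottage ridge runs from (253,128) to (302,122), about 6–7° to the fingers, and the square pot sits centred in its nest.

Emit:
apply_moves(delta_pos=[[-0.034,0.3,-0.15],[-0.034,0.5775,-0.3],[-0.034,0.5775,-0.6],[-0.034,0.5775,-0.8],[-0.034,0.5775,-0.8]], rot=[[0,0,0.072],[0,0,0.072],[0,0,0.072],[0,0,0.072],[0,0,0.072]], hand=[1,1,1,1,1])

```text
time_s: 9.98
ee_pos: [423.0, 354.2, 112.0]
ee_rot: [-179.3, 0.4, 99.5]
force: [-0.9, -0.2, -0.3]
gripper_width: 91.2
gripper_force: 0.0
```

Emit:
apply_moves(delta_pos=[[0,0,-0.25],[0,0,-0.5],[0,0,-0.75],[0,0,-0.87],[0,0,-0.87],[0,0,-0.87],[0,0,-0.87],[0,0,-0.87],[0,0,-0.87],[0,0,-0.87]], rot=[[0,0,0],[0,0,0],[0,0,0],[0,0,0],[0,0,0],[0,0,0],[0,0,0],[0,0,0],[0,0,0],[0,0,0]], hand=[1,1,1,1,0.8,0.3,0.3,0.3,0.3,0.3], newtons=12)

```text
time_s: 10.82
ee_pos: [427.0, 358.5, 15.3]
ee_rot: [179.9, -0.1, 99.5]
force: [0.5, -0.5, -0.6]
gripper_width: 53.7
gripper_force: 0.0
```

Emit:
apply_moves(delta_pos=[[0,0,0],[0,0,0],[0,0,0]], rot=[[0,0,0],[0,0,0],[0,0,0]], hand=[0.3,0.3,0.3])

```text
time_s: 11.07
ee_pos: [426.8, 358.4, 14.8]
ee_rot: [179.9, -0.0, 99.5]
force: [-0.0, -1.1, 4.1]
gripper_width: 44.6
gripper_force: 11.8
```

Emit:
apply_moves(delta_pos=[[0,0,0.05],[0,0,0.2],[0,0,0.4],[0,0,0.6],[0,0,0.8],[0,0,0.95],[0,0,1]], rot=[[0,0,0],[0,0,0],[0,0,0],[0,0,0],[0,0,0],[0,0,0],[0,0,0]], hand=[0.3,0.3,0.3,0.3,0.3,0.3,0.3])

```text
time_s: 11.65
ee_pos: [427.4, 359.1, 137.2]
ee_rot: [179.7, -0.1, 99.5]
force: [1.3, 0.8, -1.2]
gripper_width: 44.2
gripper_force: 11.8
```

Emit:
apply_moves(delta_pos=[[0.05,-0.15,0],[0.15,-0.35,0],[0.25,-0.6,0],[0.35,-0.85,0],[0.417,-1,0]], rot=[[0,0,-0.02],[0,0,-0.04],[0,0,-0.06],[0,0,-0.072],[0,0,-0.072]], hand=[0.3,0.3,0.3,0.3,0.3])

```text
time_s: 12.07
ee_pos: [476.2, 235.4, 133.2]
ee_rot: [-179.9, 0.1, 93.3]
force: [0.9, -0.2, -1.6]
gripper_width: 44.6
gripper_force: 11.8
```

Emit:
apply_moves(delta_pos=[[0,-0.25,0],[0,-0.5,0],[0,-0.75,0],[0,-0.92,0],[0,-0.983,0],[0,-0.983,-0.15],[0,-0.983,-0.35],[0,-0.983,-0.5],[0,-0.983,-0.6]], rot=[[0,0,0],[0,0,0],[0,0,0],[0,0,0],[0,0,0],[0,0,0],[0,0,0],[0,0,0],[0,0,0]], hand=[0.3,0.3,0.3,0.3,0.3,0.3,0.3,0.3,0.3])

```text
time_s: 12.82
ee_pos: [475.0, 120.3, 60.0]
ee_rot: [-179.8, 0.0, 93.3]
force: [-0.5, -0.1, -1.3]
gripper_width: 44.4
gripper_force: 11.8
```

Emit:
apply_moves(delta_pos=[[0,0,-0.15],[0,0,-0.25],[0,0,-0.32],[0,0,-0.345],[0,0,-0.36],[0,0,-0.367],[0,0,-0.367]], rot=[[0,0,0],[0,0,0],[0,0,0],[0,0,0],[0,0,0],[0,0,0],[0,0,0]], hand=[0.3,0.3,0.3,0.3,0.3,0.3,0.3])

```text
time_s: 13.4
ee_pos: [476.6, 120.5, 18.8]
ee_rot: [180.0, -0.0, 93.4]
force: [0.2, -0.2, -1.2]
gripper_width: 43.7
gripper_force: 11.9
```

Emit:
apply_moves(delta_pos=[[0,0,-0.005],[0,0,-0.01],[0,0,-0.01]], rot=[[0,0,0],[0,0,0],[0,0,0]], hand=[0.3,0.3,0.3])

```text
time_s: 13.65
ee_pos: [477.0, 120.4, 18.6]
ee_rot: [179.9, -0.0, 93.4]
force: [-2.5, -1.0, 10.2]
gripper_width: 44.1
gripper_force: 11.9
```

Emit:
apply_moves(delta_pos=[[0,0,0],[0,0,0],[0,0,0],[0,0,0],[0,0,0.25],[0,0,0.6],[0,0,0.9],[0,0,1],[0,0,1]], rot=[[0,0,0],[0,0,0],[0,0,0],[0,0,0],[0,0,0],[0,0,0],[0,0,0],[0,0,0],[0,0,0]], hand=[0.7,0.85,1,1,1,1,1,1,1])

```text
time_s: 14.4
ee_pos: [479.0, 120.7, 140.6]
ee_rot: [179.5, -0.1, 93.3]
force: [0.6, 0.3, 0.4]
gripper_width: 90.9
gripper_force: 0.0
```

Emit:
apply_moves(delta_pos=[[-0.05,-0.2,0.1],[-0.1,-0.4,0.2],[-0.2,-0.6,0.35],[-0.3,-0.8,0.5],[-0.3,-1,0.6],[-0.3,-1,0.6]], rot=[[0,0,-0.06],[0,0,-0.12],[0,0,-0.18],[0,0,-0.24],[0,0,-0.3],[0,0,-0.35]], hand=[1,1,1,1,1,1])

```text
time_s: 14.9
ee_pos: [440.7, -2.9, 210.0]
ee_rot: [179.8, 0.0, 62.9]
force: [1.0, -0.2, -0.5]
gripper_width: 91.4
gripper_force: 0.0
```

Emit:
apply_moves(delta_pos=[[-0.1,-0.2,0],[-0.2,-0.4,0],[-0.3,-0.6,0],[-0.5,-0.8,0],[-0.6,-1,0],[-0.6,-1,0]], rot=[[0,0,-0.06],[0,0,-0.12],[0,0,-0.18],[0,0,-0.24],[0,0,-0.3],[0,0,-0.35]], hand=[1,1,1,1,1,1])

```text
time_s: 15.4
ee_pos: [365.4, -122.4, 207.4]
ee_rot: [-179.9, 0.2, 32.7]
force: [-0.4, 0.9, 1.2]
gripper_width: 91.1
gripper_force: 0.0
```

Emit:
apply_moves(delta_pos=[[0,-0.2,0],[0,-0.4,0],[0,-0.6,0],[0,-0.8,0],[0,-1,0],[0,-1,0]], rot=[[0,0,-0.06],[0,0,-0.12],[0,0,-0.18],[0,0,-0.24],[0,0,-0.3],[0,0,-0.347]], hand=[1,1,1,1,1,1])

```text
time_s: 15.9
ee_pos: [368.2, -243.1, 207.2]
ee_rot: [180.0, 0.1, 3.0]
force: [0.6, 0.0, 0.7]
gripper_width: 91.2
gripper_force: 0.0
```

Emit:
apply_moves(delta_pos=[[0,-0.3,0],[0,-0.6,0],[0,-0.85,0],[0,-0.9,0],[0,-0.9,0]], rot=[[0,0,0],[0,0,0],[0,0,0],[0,0,0],[0,0,0]], hand=[1,1,1,1,1])

```text
time_s: 16.32
ee_pos: [367.9, -349.0, 206.9]
ee_rot: [-179.9, 0.1, 3.2]
force: [-0.1, 0.0, -0.2]
gripper_width: 91.1
gripper_force: 0.0
```

```bash
python3 look.py standing_figure_mid w4; python3 - <<'E'
import cv2
a=cv2.imread('pics/w4.png'); cv2.imwrite('pics/w4c.png',cv2.resize(a[0:240,140:460],(800,600),interpolation=cv2.INTER_CUBIC))
E
```

```text
16.32 [ 367.9 -349.   206.9] [-1.799e+02  1.000e-01  3.200e+00]
lm 0.61 [275. 126.] [ 429.9 -342.5   36. ]
mask 0.72 [273. 127.  36.  39.] 1005
```

View pics/w4c.png

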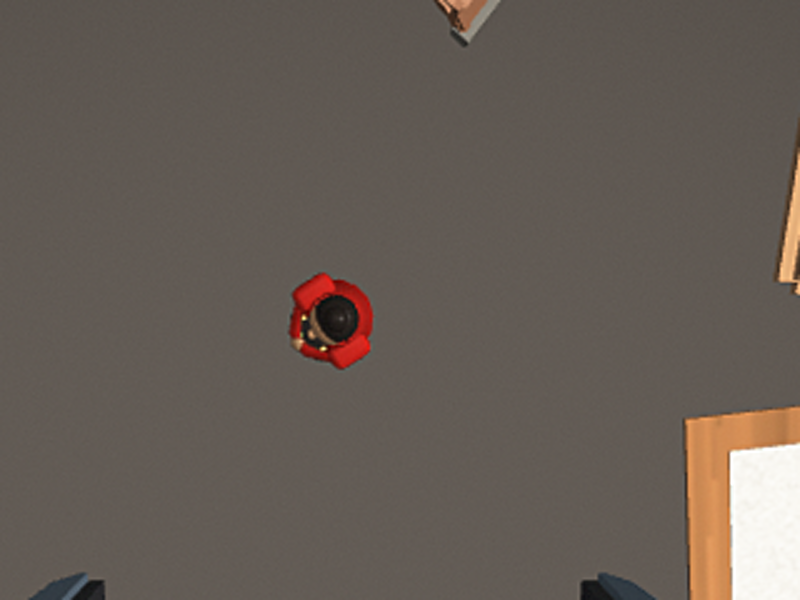

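Sleeves show at crop (315,291) and (350,351), so the closing line is at about 33° in the world. The tool needs yaw 123°.

Emit:
apply_moves(delta_pos=[[0.25,0.046,-0.1],[0.5125,0.046,-0.2],[0.5125,0.046,-0.4],[0.5125,0.046,-0.6],[0.5125,0.046,-0.8],[0.5125,0.046,-0.8],[0.5125,0.046,-0.8],[0.5125,0.046,-0.8],[0.5125,0.046,-0.8]], rot=[[0,0,0.7],[0,0,0.7],[0,0,0.7],[0,0,0.7],[0,0,0.7],[0,0,0.7],[0,0,0.7],[0,0,0.7],[0,0,0.7]], hand=[1,1,1,1,1,1,1,1,1])

```text
time_s: 17.22
ee_pos: [429.9, -340.5, 112.8]
ee_rot: [-180.0, -0.0, 63.9]
force: [0.5, 0.1, -0.5]
gripper_width: 91.3
gripper_force: 0.0
```

Emit:
apply_moves(delta_pos=[[0,0,0],[0,0,0],[0,0,0],[0,0,0],[0,0,0],[0,0,0],[0,0,0],[0,0,0],[0,0,0],[0,0,0]], rot=[[0,0,0.7],[0,0,0.7],[0,0,0.7],[0,0,0.7],[0,0,0.7],[0,0,0.7],[0,0,0.7],[0,0,0.7],[0,0,0.7],[0,0,0.7]], hand=[0.9,0.8,0.8,0.8,0.8,0.8,0.8,0.8,0.8,0.8])

```text
time_s: 18.05
ee_pos: [429.9, -340.7, 113.1]
ee_rot: [180.0, -0.0, 123.8]
force: [0.0, 0.1, -0.4]
gripper_width: 73.0
gripper_force: 0.0
```

Emit:
apply_moves(delta_pos=[[0,0,-0.25],[0,0,-0.5],[0,0,-0.7],[0,0,-0.8],[0,0,-0.8],[0,0,-0.8],[0,0,-0.8],[0,0,-0.8],[0,0,-0.8],[0,0,-0.8]], rot=[[0,0,0],[0,0,0],[0,0,0],[0,0,0],[0,0,0],[0,0,0],[0,0,0],[0,0,0],[0,0,0],[0,0,0]], hand=[0.8,0.8,0.8,0.75,0.65,0.55,0.5,0.47,0.44,0.42], newtons=10)

```text
time_s: 18.88
ee_pos: [430.4, -342.7, 17.9]
ee_rot: [180.0, 0.1, 123.7]
force: [-0.3, -0.2, 0.0]
gripper_width: 38.9
gripper_force: 0.0
```

Emit:
apply_moves(delta_pos=[[0,0,0],[0,0,0],[0,0,0],[0,0,0],[0,0,0],[0,0,0]], rot=[[0,0,0],[0,0,0],[0,0,0],[0,0,0],[0,0,0],[0,0,0]], hand=[0.39,0.36,0.33,0.3,0.2,0.2])

```text
time_s: 19.38
ee_pos: [430.1, -342.5, 17.2]
ee_rot: [180.0, 0.0, 123.7]
force: [-0.6, 1.0, 3.2]
gripper_width: 31.7
gripper_force: 10.0
```

Emit:
apply_moves(delta_pos=[[0,0,0.05],[0,0,0.2],[0,0,0.4],[0,0,0.6],[0,0,0.8],[0,0,0.95],[0,0,1]], rot=[[0,0,0],[0,0,0],[0,0,0],[0,0,0],[0,0,0],[0,0,0],[0,0,0]], hand=[0.2,0.2,0.2,0.2,0.2,0.2,0.2])

```text
time_s: 19.97
ee_pos: [431.1, -343.3, 140.0]
ee_rot: [179.9, 0.3, 123.7]
force: [-0.4, 0.2, -0.2]
gripper_width: 32.2
gripper_force: 10.0
```

Emit:
apply_moves(delta_pos=[[0.05,0.15,0],[0.1,0.35,0],[0.2,0.6,0],[0.3,0.8,0],[0.417,1,0],[0.417,1,0]], rot=[[0,0,-0.06],[0,0,-0.12],[0,0,-0.18],[0,0,-0.24],[0,0,-0.3],[0,0,-0.353]], hand=[0.2,0.2,0.2,0.2,0.2,0.2])

```text
time_s: 20.47
ee_pos: [481.2, -218.5, 136.1]
ee_rot: [-180.0, -0.1, 93.3]
force: [-0.7, -0.2, -0.4]
gripper_width: 32.3
gripper_force: 10.0
```

Emit:
apply_moves(delta_pos=[[0,0.25,0],[0,0.5,0],[0,0.75,0],[0,1,0]], rot=[[0,0,0],[0,0,0],[0,0,0],[0,0,0]], hand=[0.2,0.2,0.2,0.2])

```text
time_s: 20.8
ee_pos: [479.1, -101.0, 136.0]
ee_rot: [-179.9, -0.0, 93.3]
force: [-0.2, 0.6, -0.5]
gripper_width: 31.9
gripper_force: 10.0
```

Emit:
apply_moves(delta_pos=[[0,0.25,0],[0,0.5,0],[0,0.75,0],[0,1,0]], rot=[[0,0,0],[0,0,0],[0,0,0],[0,0,0]], hand=[0.2,0.2,0.2,0.2])

```text
time_s: 21.13
ee_pos: [479.1, 19.0, 136.1]
ee_rot: [-179.9, -0.0, 93.3]
force: [0.5, 0.3, -0.6]
gripper_width: 32.2
gripper_force: 10.0
```

Emit:
apply_moves(delta_pos=[[0,0.2,0],[0,0.3,0],[0,0.339,0],[0,0.339,-0.15],[0,0.339,-0.35],[0,0.339,-0.55],[0,0.339,-0.7],[0,0.339,-0.7]], rot=[[0,0,0],[0,0,0],[0,0,0],[0,0,0],[0,0,0],[0,0,0],[0,0,0],[0,0,0]], hand=[0.2,0.2,0.2,0.2,0.2,0.2,0.2,0.2])

```text
time_s: 21.8
ee_pos: [477.0, 56.9, 49.5]
ee_rot: [-179.5, 0.0, 93.3]
force: [-1.3, 0.1, -1.0]
gripper_width: 32.1
gripper_force: 10.0
```

Emit:
apply_moves(delta_pos=[[0,0,-0.1],[0,0,-0.18],[0,0,-0.23],[0,0,-0.255],[0,0,-0.267],[0,0,-0.267]], rot=[[0,0,0],[0,0,0],[0,0,0],[0,0,0],[0,0,0],[0,0,0]], hand=[0.2,0.2,0.2,0.2,0.2,0.2])

```text
time_s: 22.3
ee_pos: [480.3, 58.2, 21.4]
ee_rot: [180.0, 0.0, 93.4]
force: [0.0, 0.1, -1.0]
gripper_width: 32.0
gripper_force: 10.0
```

Emit:
apply_moves(delta_pos=[[0,0,-0.005],[0,0,-0.01],[0,0,-0.01]], rot=[[0,0,0],[0,0,0],[0,0,0]], hand=[0.2,0.2,0.2])

```text
time_s: 22.55
ee_pos: [480.6, 58.3, 21.1]
ee_rot: [179.9, 0.0, 93.4]
force: [-2.5, -1.2, 9.5]
gripper_width: 32.1
gripper_force: 10.0
```

Emit:
apply_moves(delta_pos=[[0,0,0],[0,0,0],[0,0,0],[0,0,0],[0,0,0.25],[0,0,0.6],[0,0,0.9],[0,0,1],[0,0,1]], rot=[[0,0,0],[0,0,0],[0,0,0],[0,0,0],[0,0,0],[0,0,0],[0,0,0],[0,0,0],[0,0,0]], hand=[0.5,0.65,0.75,0.8,0.8,0.8,0.9,1,1])

```text
time_s: 23.3
ee_pos: [482.5, 58.6, 143.3]
ee_rot: [179.5, -0.0, 93.4]
force: [0.1, 0.3, -0.4]
gripper_width: 89.1
gripper_force: 0.0
```

Emit:
apply_moves(delta_pos=[[0.25,-0.1,0.1],[0.5,-0.2,0.2],[0.75,-0.3,0.4],[1,-0.4,0.6],[1,-0.4,0.6]], rot=[[0,0,0],[0,0,0],[0,0,0],[0,0,0],[0,0,0]], hand=[1,1,1,1,1])

```text
time_s: 23.72
ee_pos: [607.1, 8.2, 214.3]
ee_rot: [179.4, 0.1, 93.2]
force: [0.7, -0.3, 0.7]
gripper_width: 90.7
gripper_force: 0.0
```

Emit:
apply_moves(delta_pos=[[0.2,0,0],[0.38,0,0],[0.38,0,0],[0.38,0,0]], rot=[[0,0,0],[0,0,0],[0,0,0],[0,0,0]], hand=[1,1,1,1])

```text
time_s: 24.05
ee_pos: [645.0, 10.4, 208.9]
ee_rot: [-179.8, -0.0, 93.4]
force: [-0.0, -0.1, -0.0]
gripper_width: 91.3
gripper_force: 0.0
```

```bash
python3 look.py round_pot_mid w5; python3 - <<'E'
from h import *
p=grab("side"); save(p,"pics/s5.png"); a=cv2.imread("pics/s5.png"); b=cv2.imread("pics/w5.png")
c=np.hstack([cv2.resize(a[150:270,140:300],(400,300)),cv2.resize(b,(400,300))]); cv2.imwrite("pics/c5.png",c)
E
```

```text
24.05 [645.   10.4 208.9] [-179.8   -0.    93.4]
lm 0.88 [287. 127.] [648.1  75.3  27. ]
mask 0.69 [285. 126.  64.  61.] 2988
```

View pics/c5.png

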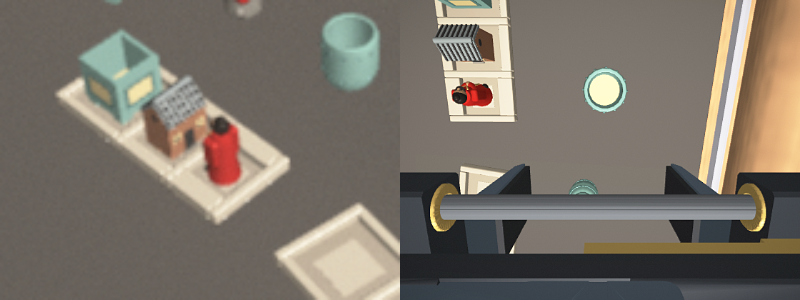

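The left panel shows all three pieces standing upright in the long tray. The drum pot is at wrist pixel (285,126), with the path to it clear.

Emit:
apply_moves(delta_pos=[[0.016,0.3,-0.15],[0.016,0.546,-0.3],[0.016,0.546,-0.6],[0.016,0.546,-0.8],[0.016,0.546,-0.8]], rot=[[0,0,-0.06],[0,0,-0.115],[0,0,-0.115],[0,0,-0.115],[0,0,-0.115]], hand=[1,1,1,1,1])

```text
time_s: 24.67
ee_pos: [642.9, 76.1, 110.3]
ee_rot: [-179.4, 0.1, 83.5]
force: [-1.2, -0.6, 0.1]
gripper_width: 91.1
gripper_force: 0.0
```

Emit:
apply_moves(delta_pos=[[0,0,-0.25],[0,0,-0.5],[0,0,-0.75],[0,0,-0.855],[0,0,-0.855],[0,0,-0.855],[0,0,-0.855],[0,0,-0.855],[0,0,-0.855],[0,0,-0.855]], rot=[[0,0,0],[0,0,0],[0,0,0],[0,0,0],[0,0,0],[0,0,0],[0,0,0],[0,0,0],[0,0,0],[0,0,0]], hand=[1,1,1,0.9,0.8,0.74,0.7,0.67,0.64,0.61], newtons=15)

```text
time_s: 25.5
ee_pos: [648.5, 75.9, 14.6]
ee_rot: [179.8, -0.0, 83.5]
force: [0.6, -0.8, 0.8]
gripper_width: 56.4
gripper_force: 0.5
```

Emit:
apply_moves(delta_pos=[[0,0,0],[0,0,0],[0,0,0],[0,0,0]], rot=[[0,0,0],[0,0,0],[0,0,0],[0,0,0]], hand=[0.58,0.45,0.4,0.4])

```text
time_s: 25.83
ee_pos: [648.7, 75.9, 14.4]
ee_rot: [179.8, -0.0, 83.5]
force: [-0.1, 0.6, 5.6]
gripper_width: 54.7
gripper_force: 15.0
```

Emit:
apply_moves(delta_pos=[[0,0,0.05],[0,0,0.2],[0,0,0.4],[0,0,0.6],[0,0,0.8],[0,0,0.95],[0,0,1]], rot=[[0,0,0],[0,0,0],[0,0,0],[0,0,0],[0,0,0],[0,0,0],[0,0,0]], hand=[0.4,0.4,0.4,0.4,0.4,0.4,0.4])

```text
time_s: 26.42
ee_pos: [648.6, 76.0, 136.2]
ee_rot: [179.8, -0.1, 83.5]
force: [0.5, -0.5, -0.7]
gripper_width: 54.6
gripper_force: 15.0
```

Emit:
apply_moves(delta_pos=[[-0.1,-0.15,0.1],[-0.25,-0.35,0.25],[-0.4,-0.55,0.45],[-0.55,-0.75,0.6],[-0.68,-0.95,0.65],[-0.68,-1,0.65]], rot=[[0,0,0],[0,0,0],[0,0,0],[0,0,0],[0,0,0],[0,0,0]], hand=[0.4,0.4,0.4,0.4,0.4,0.4])

```text
time_s: 26.92
ee_pos: [563.2, -47.0, 212.4]
ee_rot: [-180.0, 0.1, 83.3]
force: [-0.7, -0.3, -0.7]
gripper_width: 54.8
gripper_force: 15.0
```

Emit:
apply_moves(delta_pos=[[-0.15,-0.25,0],[-0.3,-0.5,0],[-0.5,-0.75,0],[-0.68,-1,0],[-0.68,-1,0]], rot=[[0,0,0],[0,0,0],[0,0,0],[0,0,0],[0,0,0]], hand=[0.4,0.4,0.4,0.4,0.4])

```text
time_s: 27.33
ee_pos: [480.1, -167.7, 209.7]
ee_rot: [-179.7, 0.1, 83.2]
force: [-0.0, 0.7, -0.8]
gripper_width: 54.4
gripper_force: 15.0
```

Emit:
apply_moves(delta_pos=[[0,-0.2,0],[0,-0.34,0],[0,-0.34,0],[0,-0.34,0],[0,-0.34,0]], rot=[[0,0,0],[0,0,0],[0,0,0],[0,0,0],[0,0,0]], hand=[0.4,0.4,0.4,0.4,0.4])

```text
time_s: 27.75
ee_pos: [484.2, -203.9, 210.1]
ee_rot: [-179.9, -0.1, 83.5]
force: [-0.2, -1.0, -1.4]
gripper_width: 54.3
gripper_force: 15.0
```

```bash
python3 look.py short_tray w6;  python3 - <<'E'
import cv2
a=cv2.imread('pics/w6.png'); cv2.imwrite('pics/w6c.png',cv2.resize(a[0:220,210:370],(436,600),interpolation=cv2.INTER_CUBIC))
E
```

```text
27.75 [ 484.2 -203.9  210.1] [-1.799e+02 -1.000e-01  8.350e+01]
lm 0.56 [271. 112.] [ 485.6 -124.8    0. ]
mask 0.73 [268. 109.  99. 171.] 16330
(array([ 482.1, -125.9,  173.6]), np.float64(0.028))
```

View pics/w6c.png

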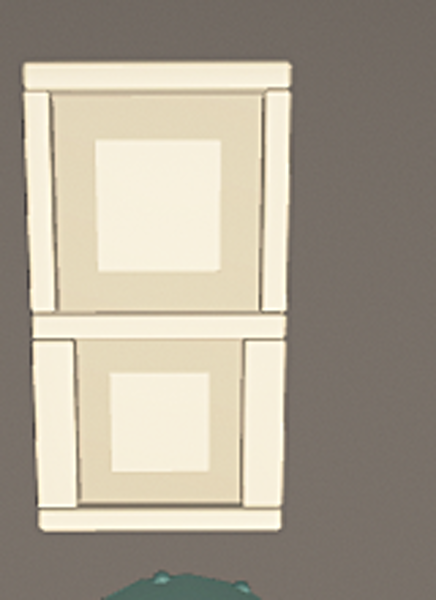

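The crop shows the whole short tray, large nest at the far (+y) end. The fit gives its centre at (483,-125) with yaw -6.5°.

Emit:
apply_moves(delta_pos=[[0.024,0.25,0],[0.024,0.5,0],[0.024,0.75,-0.1],[0.024,0.953,-0.25],[0.024,0.953,-0.5],[0.024,0.953,-0.75],[0.024,0.953,-1],[0.024,0.953,-1]], rot=[[0,0,0],[0,0,0],[0,0,0],[0,0,0],[0,0,0],[0,0,0],[0,0,0],[0,0,0]], hand=[0.4,0.4,0.4,0.4,0.4,0.4,0.4,0.4])

```text
time_s: 28.57
ee_pos: [483.0, -88.7, 86.5]
ee_rot: [-179.4, -0.1, 83.6]
force: [-1.2, 0.1, -0.4]
gripper_width: 54.6
gripper_force: 15.0
```

Emit:
apply_moves(delta_pos=[[0,0,-0.15],[0,0,-0.35],[0,0,-0.5],[0,0,-0.56],[0,0,-0.59],[0,0,-0.605],[0,0,-0.615],[0,0,-0.615]], rot=[[0,0,0],[0,0,0],[0,0,0],[0,0,0],[0,0,0],[0,0,0],[0,0,0],[0,0,0]], hand=[0.4,0.4,0.4,0.4,0.4,0.4,0.4,0.4])

```text
time_s: 29.23
ee_pos: [488.2, -90.8, 18.5]
ee_rot: [179.9, 0.0, 83.5]
force: [0.6, -0.5, -0.2]
gripper_width: 54.3
gripper_force: 15.0
```

Emit:
apply_moves(delta_pos=[[0,0,-0.005],[0,0,-0.008],[0,0,-0.008]], rot=[[0,0,0],[0,0,0],[0,0,0]], hand=[0.4,0.4,0.4])

```text
time_s: 29.48
ee_pos: [488.3, -90.8, 18.4]
ee_rot: [179.8, 0.0, 83.5]
force: [-2.0, -0.2, 9.7]
gripper_width: 54.5
gripper_force: 15.0
```

Emit:
apply_moves(delta_pos=[[0,0,0],[0,0,0],[0,0,0],[0,0,0],[0,0,0.25],[0,0,0.6],[0,0,0.9],[0,0,1],[0,0,1]], rot=[[0,0,0],[0,0,0],[0,0,0],[0,0,0],[0,0,0],[0,0,0],[0,0,0],[0,0,0],[0,0,0]], hand=[0.7,0.85,1,1,1,1,1,1,1])

```text
time_s: 30.23
ee_pos: [489.7, -91.1, 140.0]
ee_rot: [179.5, 0.0, 83.5]
force: [0.6, -0.1, 0.1]
gripper_width: 91.3
gripper_force: 0.0
```

Emit:
apply_moves(delta_pos=[[0.2,0.2,0.1],[0.4,0.4,0.2],[0.6,0.6,0.35],[0.8,0.8,0.5],[1,1,0.6],[1,1,0.6]], rot=[[0,0,0],[0,0,0],[0,0,0],[0,0,0],[0,0,0],[0,0,0]], hand=[1,1,1,1,1,1])

```text
time_s: 30.73
ee_pos: [611.9, 33.6, 208.8]
ee_rot: [179.7, -0.2, 83.7]
force: [0.7, 0.4, 1.2]
gripper_width: 91.2
gripper_force: 0.0
```

Emit:
apply_moves(delta_pos=[[0.08,0.3,0],[0.16,0.6,0],[0.24,0.9,0],[0.25,1,0],[0.25,1,0],[0.25,1,0]], rot=[[0,0,0],[0,0,0],[0,0,0],[0,0,0],[0,0,0],[0,0,0]], hand=[1,1,1,1,1,1])

```text
time_s: 31.23
ee_pos: [636.3, 149.2, 206.4]
ee_rot: [-179.8, 0.1, 83.5]
force: [-0.8, -0.3, -1.1]
gripper_width: 91.2
gripper_force: 0.0
```

```bash
python3 look.py seated_figure_mid w7; python3 - <<'E'
import cv2
a=cv2.imread('pics/w7.png'); cv2.imwrite('pics/w7c.png',cv2.resize(a[50:200,180:380],(800,600),interpolation=cv2.INTER_CUBIC))
E
```

```text
31.23 [636.3 149.2 206.4] [-1.798e+02  1.000e-01  8.350e+01]
lm 0.78 [273. 122.] [638.5 217.3  33. ]
mask 0.68 [270. 121.  41.  41.] 1530
```

View pics/w7c.png

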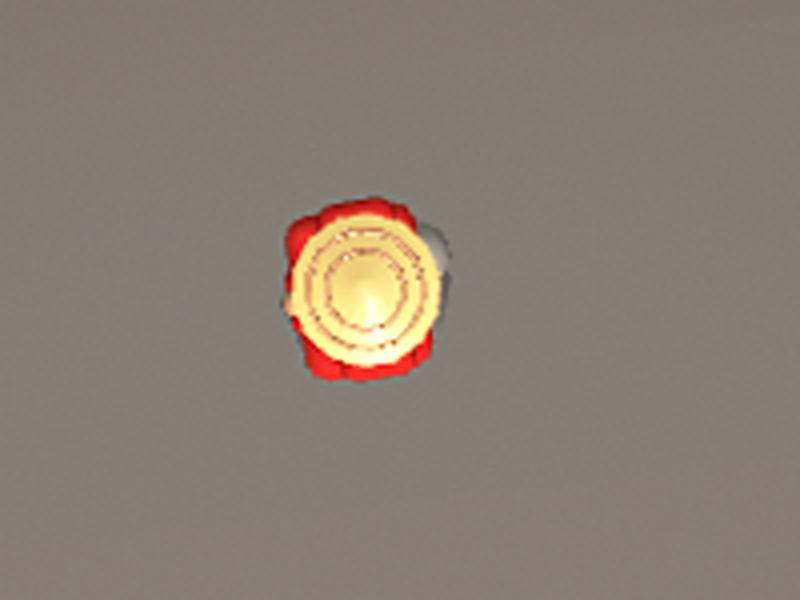

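The hat is centred at crop (366,288). The sleeve edges tilt about 9° and the rock shows to the right, so the closing line is near world y and the tool needs yaw about 182.5°.

Emit:
apply_moves(delta_pos=[[0.019,0.3,-0.1],[0.019,0.567,-0.2],[0.019,0.567,-0.4],[0.019,0.567,-0.6],[0.019,0.567,-0.8],[0.019,0.567,-0.8],[0.019,0.567,-0.8],[0.019,0.567,-0.8]], rot=[[0,0,0.576],[0,0,0.576],[0,0,0.576],[0,0,0.576],[0,0,0.576],[0,0,0.576],[0,0,0.576],[0,0,0.576]], hand=[1,1,1,1,1,1,1,1])

```text
time_s: 32.05
ee_pos: [639.3, 215.7, 111.8]
ee_rot: [-179.9, -0.0, 133.0]
force: [0.2, -0.1, 1.1]
gripper_width: 91.1
gripper_force: 0.0
```

Emit:
apply_moves(delta_pos=[[0,0,0],[0,0,0],[0,0,0],[0,0,0],[0,0,0],[0,0,0],[0,0,0],[0,0,0]], rot=[[0,0,0.576],[0,0,0.576],[0,0,0.576],[0,0,0.576],[0,0,0.576],[0,0,0.576],[0,0,0.576],[0,0,0.576]], hand=[0.9,0.85,0.85,0.85,0.85,0.85,0.85,0.85])

```text
time_s: 32.72
ee_pos: [639.8, 216.4, 113.0]
ee_rot: [180.0, 0.1, -177.7]
force: [0.8, 0.2, 0.7]
gripper_width: 77.4
gripper_force: 0.0
```

Emit:
apply_moves(delta_pos=[[0,0,-0.25],[0,0,-0.5],[0,0,-0.7],[0,0,-0.8],[0,0,-0.8],[0,0,-0.8],[0,0,-0.8],[0,0,-0.8],[0,0,-0.8],[0,0,-0.8]], rot=[[0,0,0],[0,0,0],[0,0,0],[0,0,0],[0,0,0],[0,0,0],[0,0,0],[0,0,0],[0,0,0],[0,0,0]], hand=[0.85,0.85,0.85,0.8,0.7,0.6,0.56,0.53,0.5,0.47], newtons=10)

```text
time_s: 33.55
ee_pos: [640.1, 217.7, 17.6]
ee_rot: [180.0, 0.1, -177.5]
force: [-0.1, -0.2, 0.1]
gripper_width: 43.6
gripper_force: 0.0
```

Emit:
apply_moves(delta_pos=[[0,0,0],[0,0,0],[0,0,0],[0,0,0],[0,0,0],[0,0,0]], rot=[[0,0,0],[0,0,0],[0,0,0],[0,0,0],[0,0,0],[0,0,0]], hand=[0.44,0.41,0.38,0.35,0.25,0.25])

```text
time_s: 34.05
ee_pos: [639.7, 217.5, 16.8]
ee_rot: [180.0, 0.0, -177.5]
force: [-0.2, -0.5, 3.9]
gripper_width: 38.0
gripper_force: 10.0
```

Emit:
apply_moves(delta_pos=[[0,0,0.05],[0,0,0.2],[0,0,0.4],[0,0,0.6],[0,0,0.8],[0,0,0.95],[0,0,1]], rot=[[0,0,0],[0,0,0],[0,0,0],[0,0,0],[0,0,0],[0,0,0],[0,0,0]], hand=[0.25,0.25,0.25,0.25,0.25,0.25,0.25])

```text
time_s: 34.63
ee_pos: [640.9, 218.1, 139.7]
ee_rot: [179.9, 0.3, -177.5]
force: [0.7, 0.5, -0.5]
gripper_width: 37.7
gripper_force: 10.0
```

Emit:
apply_moves(delta_pos=[[-0.06,-0.15,0],[-0.14,-0.35,0],[-0.23,-0.55,0],[-0.33,-0.75,0],[-0.42,-0.95,0],[-0.447,-1,0]], rot=[[0,0,-0.06],[0,0,-0.13],[0,0,-0.2],[0,0,-0.27],[0,0,-0.34],[0,0,-0.384]], hand=[0.25,0.25,0.25,0.25,0.25,0.25])

```text
time_s: 35.13
ee_pos: [583.2, 94.3, 135.2]
ee_rot: [-179.8, -0.1, 149.1]
force: [-1.3, 0.1, -0.7]
gripper_width: 37.9
gripper_force: 10.0
```

Emit:
apply_moves(delta_pos=[[-0.09,-0.2,0],[-0.18,-0.4,0],[-0.27,-0.6,0],[-0.36,-0.8,0],[-0.43,-0.95,0],[-0.447,-1,0]], rot=[[0,0,-0.06],[0,0,-0.13],[0,0,-0.2],[0,0,-0.27],[0,0,-0.34],[0,0,-0.384]], hand=[0.25,0.25,0.25,0.25,0.25,0.25])

```text
time_s: 35.63
ee_pos: [529.9, -24.7, 135.3]
ee_rot: [-179.8, -0.1, 116.1]
force: [-0.2, 0.2, -1.9]
gripper_width: 37.5
gripper_force: 10.0
```

Emit:
apply_moves(delta_pos=[[-0.09,-0.2,0],[-0.18,-0.4,0],[-0.27,-0.6,0],[-0.36,-0.8,0],[-0.43,-0.95,0],[-0.447,-1,0]], rot=[[0,0,-0.06],[0,0,-0.13],[0,0,-0.2],[0,0,-0.27],[0,0,-0.34],[0,0,-0.384]], hand=[0.25,0.25,0.25,0.25,0.25,0.25])

```text
time_s: 36.13
ee_pos: [476.5, -144.4, 135.4]
ee_rot: [-179.9, 0.0, 83.1]
force: [-0.1, -0.5, -0.2]
gripper_width: 37.9
gripper_force: 10.0
```

Emit:
apply_moves(delta_pos=[[0,-0.1,0],[0,-0.188,0],[0,-0.188,0],[0,-0.188,-0.15],[0,-0.188,-0.35],[0,-0.188,-0.55],[0,-0.188,-0.7],[0,-0.188,-0.7]], rot=[[0,0,0],[0,0,0],[0,0,0],[0,0,0],[0,0,0],[0,0,0],[0,0,0],[0,0,0]], hand=[0.25,0.25,0.25,0.25,0.25,0.25,0.25,0.25])

```text
time_s: 36.8
ee_pos: [476.1, -163.7, 48.9]
ee_rot: [-179.6, -0.1, 83.6]
force: [-1.7, 1.2, -0.3]
gripper_width: 37.7
gripper_force: 10.0
```

Emit:
apply_moves(delta_pos=[[0,0,-0.1],[0,0,-0.18],[0,0,-0.23],[0,0,-0.255],[0,0,-0.265],[0,0,-0.265]], rot=[[0,0,0],[0,0,0],[0,0,0],[0,0,0],[0,0,0],[0,0,0]], hand=[0.25,0.25,0.25,0.25,0.25,0.25])

```text
time_s: 37.3
ee_pos: [478.8, -165.1, 21.0]
ee_rot: [180.0, 0.0, 83.5]
force: [-0.8, -0.5, -0.6]
gripper_width: 38.0
gripper_force: 10.0
```

Emit:
apply_moves(delta_pos=[[0,0,-0.005],[0,0,-0.01],[0,0,-0.01]], rot=[[0,0,0],[0,0,0],[0,0,0]], hand=[0.25,0.25,0.25])

```text
time_s: 37.55
ee_pos: [479.1, -165.3, 20.7]
ee_rot: [179.9, 0.0, 83.5]
force: [-1.8, 0.5, 7.1]
gripper_width: 37.9
gripper_force: 10.0
```

Contact. Release, rise and back off so both cameras can see the trays.

Emit:
apply_moves(delta_pos=[[0,0,0],[0,0,0],[0,0,0],[0,0,0],[0,0,0.25],[0,0,0.6],[0,0,0.9],[0,0,1],[0,0,1]], rot=[[0,0,0],[0,0,0],[0,0,0],[0,0,0],[0,0,0],[0,0,0],[0,0,0],[0,0,0],[0,0,0]], hand=[0.55,0.7,0.8,0.85,0.85,0.85,0.85,0.85,0.85])

```text
time_s: 38.3
ee_pos: [481.0, -166.0, 143.1]
ee_rot: [179.5, 0.1, 83.5]
force: [0.6, -0.5, 0.0]
gripper_width: 77.5
gripper_force: 0.0
```

Emit:
apply_moves(delta_pos=[[0,-0.25,0.2],[0,-0.45,0.4],[0,-0.6,0.6],[0,-0.6,0.6],[0,-0.6,0.6]], rot=[[0,0,0],[0,0,0],[0,0,0],[0,0,0],[0,0,0]], hand=[0.85,0.85,0.85,0.85,0.85])

```text
time_s: 38.72
ee_pos: [478.5, -237.7, 210.8]
ee_rot: [180.0, -0.0, 83.4]
force: [0.2, 0.5, -0.9]
gripper_width: 77.6
gripper_force: 0.0
```

```bash
python3 - <<'E'
from h import *
p=grab("side"); save(p,"pics/s8.png"); w=grab("wrist"); save(w,"pics/w8.png")
a=cv2.imread("pics/s8.png"); b=cv2.imread("pics/w8.png")
cv2.imwrite("pics/c8.png",np.hstack([cv2.resize(a[130:350,120:340],(400,400)),cv2.resize(b[0:260,100:360],(400,400))]))
s=env.state(); print(s["time_s"],s["ee_pos"])
E
```

```text
38.8167 [ 477.40298072 -236.12078935  209.19865747]
```

View pics/c8.png

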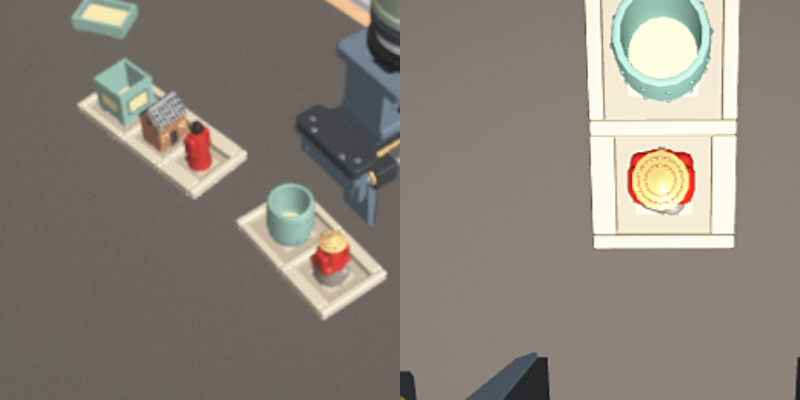

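The picture shows all five pieces upright and centred in their nests, with the gripper clear of them.

```bash
python3 -c "
from workcell import env
print(env.job_done())"
```

```text
the job is handed in; nothing more can be done
None
```

All five pieces stand upright in their nests, set down gently in the order asked, with the bridge, jar and shallow pot left untouched; I handed the job in at about 39 s, and no verdict came back.

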